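# Hang the bench scraper between its neighbours

### The job

Draw the clean bench scraper (the wide flat steel blade with the flat-sided handle) up out of the white drying block and hang it on the empty middle hook of the steel rack: neck between the two prongs, collar dropped down behind the raised lips, blade in line with the rail. The hook does not sit exactly in the middle, so feel your way in gently, never pushing on the rack with more than 20 N (about two kilos), and do not knock the tools hanging on either side or disturb anything else; then let go.

Things in the scene. Friction and masses are not known exactly. Their poses are not given: they have to be found in the camera images.
- scraper: Bench scraper, 0.25 kg +-30 %, upright in a slot of the block. Origin: middle of the blade's lower edge; z up the tool, y along the blade's width; half a turn looks the same. Steel blade 60 mm (y) x 5 mm (x), 55 mm high; above it a round steel neck 10 mm thick up to a round collar, 30 mm across, its underside 105 mm and its top 110 mm up; then the handle, up to 190 mm.
- scraper_grip (a point): Where to pinch the scraper's blue plastic handle, on its axis, 160 mm above the lower edge (axes as scraper). The handle is 24 mm thick (x) and 32 mm wide (y), from 110 to 190 mm above the lower edge: pinch across the 24 mm, fingers pointing down.
- scraper_collar (a point): Centre of the underside of the scraper's collar, 105 mm above the lower edge, on the neck's axis. This face rests on the prongs when it hangs.
- stand: White plastic drying block, fixed, 70 mm (x) by 180 mm (y), 55 mm high; origin centre of its underside. Two slots open at the top, 63 mm (y) by 8 mm (x), 45 mm deep (floor 10 mm above the table), at y = +45 and -45 mm: one holds the scraper, the other the squeegee. Lift straight up until clear.
- rack: Fixed steel hanging rack. Origin on the table below the middle hook's nominal place; y along the rail, z up, tools slide into the hooks along +x. Forked hooks at y = -75, 0, +75 mm; the outer two carry masher and turner. Rail 10 mm thick, near face at x = +25 mm, from 131 to 161 mm up; the clip on it stands 3 mm proud. Posts 170 mm high at y = +-135 mm; base plate 10 mm thick.
- hook_place (a point): NOMINAL home of the neck's axis in the empty middle hook, at the prongs' top face, 150 mm above the table; axes as rack. The real hook is rigidly clamped at an unknown offset that no pose shows: up to 13 mm either way in y, up to 7 mm in x. Find it by touch: a splayed tip pushes the neck sideways towards the gap, the web stops it at home. Hung, the blade's lower edge is 45 mm up.
- hook_mouth (a point): NOMINAL mouth of the middle hook, 47 mm in -x from hook_place (same unknown offset). From x = -47 to -23 mm of hook_place two round 8 mm bars, level, narrow the free opening from about 45 to 13 mm; then two prongs 8 mm wide and high, 13 mm apart, run in +x to a web at x = +5 mm, flush with their tops, that closes the gap.
- hook_lip (a point): NOMINAL middle of the lips' tops (same unknown offset): each prong has a lip 6 mm high, from x = -24.5 to -18.5 mm of hook_place. Carry the collar's underside over them (more than 156 mm above the table) while sliding in, then lower it: at home it drops behind the lips with 3.5 mm to spare.
- turner: Neighbour hanging loose on one outer hook (side varies): steel turner, blade 46 mm wide (y), 65 mm high; same neck and collar, round blue handle 26 mm across, 110 to 185 mm above the origin (middle of its lower edge, z up). Leave alone.
- masher: Neighbour hanging loose on the other outer hook: flat steel disc 46 mm across; same neck and collar, round blue handle 26 mm across, 110 to 180 mm above the origin (centre of the disc's underside, z up). Leave alone.
- squeegee: Squeegee standing in the block's other slot: black bar 60 mm wide, only 18 mm high, same neck and collar, round blue handle 26 mm across, 110 to 175 mm above its origin (middle of lower edge). Leave it there.
- probe: Probe thermometer lying on the table, about 180 mm long, 14 mm high; bystander. Origin on the underside near the middle.
- beaker: Open steel beaker, 90 mm diameter, 100 mm high, bystander; origin centre of underside.
- spray: Clear closed bottle, 64 mm diameter, 170 mm high, bystander; origin centre of underside.
- bowl: Small steel bowl, 110 mm diameter, 45 mm high, bystander; origin centre of underside.
Not all that is in view belongs to the job. What is shaped like the scraper but red or yellow is not meant.

How it is judged (in metres and radians):
On the way:
1. the scraper is drawn clear out of the block (lower edge more than 65 mm above the table, neck upright) (height (world z) of scraper above 0.065 m and angle between scraper's own z axis and vertical below 0.3 rad), for 0.1 s.
At the end, for the whole second after the job is handed in: The scraper hangs released and at rest on the middle hook, collar flat on the prongs behind the lips: lower edge 41.5 to 48 mm up, upright within 6 degrees, blade along the rail within 11 degrees; neighbours upright (9 degrees) within 10 mm, all else within 30 mm, of where they were (z of scraper in the frame of rack between 0.0415 and 0.048 m and x of scraper in the frame of rack between -0.013 and 0.011 m and y of scraper in the frame of rack between -0.018 and 0.018 m and angle between scraper's own z axis and vertical below 0.1 rad and angle between the y axis of scraper and the y axis of rack, either way round below 0.2 rad and linear speed of scraper below 0.02 m/s and distance of each of turner, masher from where it was at the start of the episode below 0.01 m and angle between each of turner, masher's own z axis and vertical below 0.15 rad and distance of each of squeegee, probe, beaker, spray, bowl from where it was at the start of the episode below 0.03 m); the robot touches nothing.
It fails at once if the scraper pushes on the rack with more than 20 N (contact force between scraper and rack above 20 N).
It fails at once if the robot itself pushes on the rack with more than 20 N (contact force between any of the arm, the fingers and rack above 20 N).
It fails at once if a hanging neighbour is knocked: touched with more than 6 N, shifted more than 10 mm or tipped more than 9 degrees (contact force between any of scraper, the arm, the fingers and turner above 6 N or distance of any of turner, masher from where it was at the start of the episode above 0.01 m or angle between any of turner, masher's own z axis and vertical above 0.15 rad or contact force between any of scraper, the arm, the fingers and masher above 6 N).
It fails at once if another bystander is shifted more than 30 mm (distance of any of squeegee, probe, beaker, spray, bowl from where it was at the start of the episode above 0.03 m).
It also fails if it takes over 72 s, if anything falls off the work surface, if the arm or the gripper's body presses on something with over 40 N, if the wrist force passes 120 N, or if a joint passes its speed limit or range.

### The arm

A 6-joint arm with a two-finger parallel gripper is mounted at the origin on the work surface. World frame = base frame: x ahead of the robot, y to its left, z up, the work surface at z = 0. Lengths are in mm, angles in rad, forces in N, time in s.
With the tool pointing down it reaches from about 350 to 1000 mm from the base axis. Payload 7.1 kg.
Tool frame: the origin (TCP) lies at the very end of the fingers, on their centre line; the grasp point (between the pads) lies 19 mm behind it (manip.grip_point_offset is the distance from the TCP to the grasp point, in mm); z points along the fingers, y is the direction in which the jaws open and shut (so a half turn about z gives the same grasp; the last joint's range is limited). The gripper opens to 85 mm and grips with 20 to 120 N. Pads are 22 mm wide; open, the fingers measure 114 mm over their backs; the gripper's body (76 mm by 85 mm) begins 54 mm behind the grasp point. The pads swing forward as they close: fully open they stand 13 mm farther back than shut.
Start: joints at [-1.307, 0.423, 1.63, -0, 1.089, -0.019], TCP at [174.422, -600.152, 231.319] pointing down, gripper open.
Joint ranges: [-3, 3], [-0.9, 2.11], [0.09, 2.58], [-1.31, 4.45], [0.11, 2.69], [-2.54, 2.54]. Speed limits (rad/s): [2.39, 2.39, 3.01, 3.14, 3.14, 3.14].

### API

Orientations are given as a unit quaternion [w, x, y, z].
In Python, from bench import manip, vision gives the robot as it stands.
- The arm moves only by the tool step_arm, never from a script. Its argument "plan" is a list of rows, each an object with "delta_pos": the shift along the world's x, y, z in mm, a list of three; "twist": the turn about the world's z in degrees. In form: [{"delta_pos": [x, y, z], "twist": twist}, ...]. A call has 1 to 5 rows; each row is the pose to reach, as a shift and turn from the pose measured when the call began; what a row does not reach only later rows make up. A row lasts 1/10 s, in which the tool goes at most 50 mm and 8.59 degrees, less where a joint would pass 70% of its speed; a pose out of reach is approached as far as the arm can. A call with a gripper value outside its range is refused whole. "hand" is the finger opening in mm, from 0 to 85.4, set as the call begins (left out, the last holds). The fingers move at their own pace and stop on an object; "newtons" is the grip in N (left out, the last holds). Time passes only in rows, so rows that repeat a pose let the fingers close. It gives the time, the measured TCP pose, the force and the opening at its end, in the units of the state.
- manip.get_obs(): the state, without advancing time (a new reading comes with each control period).
- vision.capture(name): name is "side" or "top"; returns the picture (420x560x3 uint8, red, green, blue); there is no depth.
- vision.camera_params(name): a dict with "fx", "fy", "cx", "cy" (pixels), "k1" (the pictures are not rectified: a ray, as slopes to the right and down, at radius r is drawn at 1 + k1 r^2 times it, then the intrinsics apply), "rvec" (rotation vector, rad) and "tvec" (3), from world to camera coordinates, as OpenCV has them. Camera axes: x right, y down, z forward; pixel columns grow to the right and rows downward; lengths in mm; the calibration is good to about 2 mm. A picture is of the moment at which its call begins. camera_params takes no time and is no camera call.
- manip.hand_in(): hands the job in, once; it reports no verdict.
The state is a dict: "t": time; "joints": joint angles; "qd": joint speeds; "effort": joint torques, N m; "tool_pos": TCP position; "tcp_rot": TCP orientation; "force": force on the tool from outside, world axes, zero at the start; "wrist_torque": the same for the moment, N m; "gripper_width": finger opening in mm.
Only numpy, scipy, OpenCV 4.12 (cv2) and the standard library are available. Lean on these libraries where they do the work, as an engineer would, in place of code of your own. Each camera call takes 0.05 s, during which the arm holds its last target. There are 200 camera calls.

## Working session

There is one attempt and no reset: what is moved stays moved. The work goes in short steps, Python scripts to look and compute and a tool call to move; the robot and the scene stay as the last step left them, time stands still between calls to the robot, and variables do not carry over. Pictures are saved under pics/ and viewed, about 8 in all and at most 12, crops included, and the job is handed in when it is done.

Besides the shell and the picture viewer there is one more tool, called after "Call:" as a command line: name --argument value ..., lists and objects as JSON in quotes. step_arm: Moves the arm, as the interface text tells. Its arguments: {"type":"object","properties":{"plan":{"type":"array","items":{"type":"object","properties":{"delta_pos":{"type":"array","items":{"type":"number"}},"twist":{"type":"number"}}}},"hand":{"type":"number"},"newtons":{"type":"number"}},"required":["plan"]}

```bash
mkdir -p pics; cat > h.py <<'E'
import numpy as np, cv2
from bench import manip, vision
def cam(n):
    p=vision.camera_params(n); R=cv2.Rodrigues(np.array(p["rvec"],float))[0]; return p,R,np.array(p["tvec"],float).ravel()
def ray(n,u,v):
    p,R,t=cam(n); x=np.array([(u-p["cx"])/p["fx"],(v-p["cy"])/p["fy"]]); s=x.copy()
    for _ in range(20): s=x/(1+p["k1"]*(s@s))
    return -R.T@t, R.T@np.r_[s,1]
def onz(n,u,v,z):
    c,d=ray(n,u,v); return c+d*(z-c[2])/d[2]
def proj(n,P):
    p,R,t=cam(n); q=R@np.array(P,float)+t; s=q[:2]/q[2]; s=s*(1+p["k1"]*(s@s)); return np.array([p["fx"]*s[0]+p["cx"],p["fy"]*s[1]+p["cy"]])
def two(a,b):
    c1,d1=ray("top",*a); c2,d2=ray("side",*b)
    k=np.linalg.lstsq(np.c_[d1,-d2],c2-c1,rcond=None)[0]; P,Q=c1+k[0]*d1,c2+k[1]*d2
    return (P+Q)/2,np.linalg.norm(P-Q)
def snap(n,f):
    im=vision.capture(n); cv2.imwrite("pics/"+f,im[...,::-1]); return im
E
python3 - <<'E'
from h import *
for n in("top","side"):
    snap(n,n+"0.png"); c,d=ray(n,280,210); print(n,c,d)
print({k:v for k,v in manip.get_obs().items()})
E
```

```text
top [ 347.44314128  -33.63272173 1706.71429052] [ 0.0764754  -0.01420616 -0.99712173]
side [ 40.65909021 573.48275563 952.88597547] [ 0.41437078 -0.54509599 -0.7288146 ]
{'t': 0.1, 'joints': array([-1.30701478e+00,  4.23769112e-01,  1.63062095e+00, -3.81543071e-05,
        1.08859719e+00, -1.90042187e-02]), 'qd': array([ 9.78010476e-05, -2.96942402e-03, -2.84461263e-03,  3.04651223e-04,
        1.17427692e-03, -5.05904695e-04]), 'effort': array([ 1.77397316e-03, -5.58423829e+01, -2.82445854e+01, -8.86113071e-06,
        2.99984407e-03, -8.16078682e-06]), 'tool_pos': array([ 174.27724853, -599.6910114 ,  230.61759687]), 'tcp_rot': array([-6.90017942e-04,  9.90019179e-01,  1.40930972e-01, -1.01897665e-04]), 'force': array([-0.04763376, -1.25791261, -0.76639562]), 'wrist_torque': array([ 0.06537634, -0.0333236 ,  0.03612546]), 'gripper_width': 85.64386254484947}
```

View pics/top0.png

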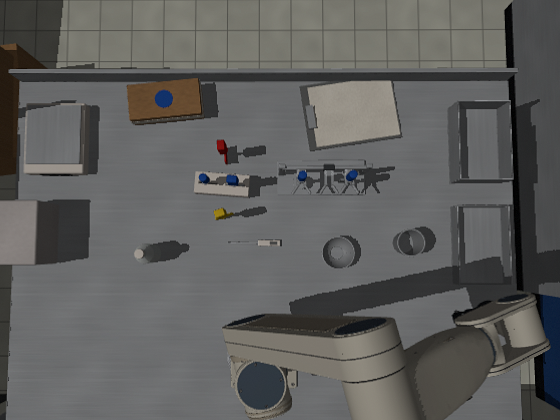

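View pics/side0.png

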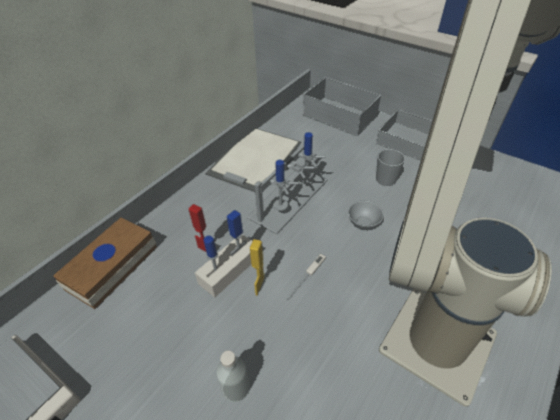

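Candidates: blue handles in the block at top (204,178) and (232,181), side (210,246) and (235,223). Decoys are the red one at top (222,147) and the yellow one at top (220,213). The taller, flatter blue handle at top (232,181) / side (235,223) looks like the scraper. I'll check it with a close crop.

```bash
python3 - <<'E'
from h import *
a=cv2.imread("pics/top0.png");b=cv2.imread("pics/side0.png")
A=cv2.resize(a[135:220,185:385],None,fx=4,fy=4,interpolation=cv2.INTER_CUBIC)
B=cv2.resize(b[125:300,180:340],None,fx=3.2,fy=3.2,interpolation=cv2.INTER_CUBIC)
cv2.imwrite("pics/c1.png",A);cv2.imwrite("pics/c2.png",B)
for n,im in(("top",a),("side",b)):
    h=cv2.cvtColor(im,cv2.COLOR_BGR2HSV); m=cv2.inRange(h,(105,120,40),(130,255,255))
    k,l,s,c=cv2.connectedComponentsWithStats(m)
    for i in range(1,k):
        if 20<s[i,4]<600:
            pts=np.argwhere(l==i)[:,::-1].astype(np.float32)
            print(n,s[i],c[i].round(1),cv2.minAreaRect(pts))
print(onz("top",0,0,0),onz("top",560,0,0))
E
```

```text
top [155  90  18  18 241] [163.3  98.3] ((163.30001831054688, 98.40000915527344), (16.994115829467773, 16.54690170288086), 26.56505012512207)
top [298 171   9  10  72] [301.8 175.5] ((302.0, 175.5), (9.0, 8.0), 90.0)
top [346 170  12  11  91] [351.4 175. ] ((351.5000305175781, 175.00001525878906), (7.77817440032959, 12.020814895629883), 45.0)
top [199 174   8   9  55] [202.5 177.5] ((202.5, 178.0), (8.0, 7.0), 90.0)
top [226 175  11  11  97] [231.4 179.7] ((231.0, 180.0), (10.0, 10.0), 90.0)
side [305 133   7  22 130] [307.6 143.1] ((308.0, 143.5), (21.0, 6.0), 90.0)
side [276 161   8  20 125] [279.3 170.2] ((279.5, 170.5), (7.0, 19.0), 0.0)
side [227 211  14  27 218] [233.3 222.7] ((233.56861877441406, 224.02877807617188), (26.075448989868164, 12.172977447509766), 86.18592071533203)
side [204 236  11  21 147] [209.2 245.5] ((209.00997924804688, 246.06997680664062), (20.5060977935791, 8.202438354492188), 81.8698959350586)
side [ 93 244  22  17 263] [103.5 252.2] ((103.50001525878906, 252.00003051757812), (13.86362075805664, 22.360679626464844), 63.43495178222656)
[1220.57202874  924.43880179    0.        ] [ 1214.49814977 -1040.78829525     0.        ]
```

View pics/c1.png

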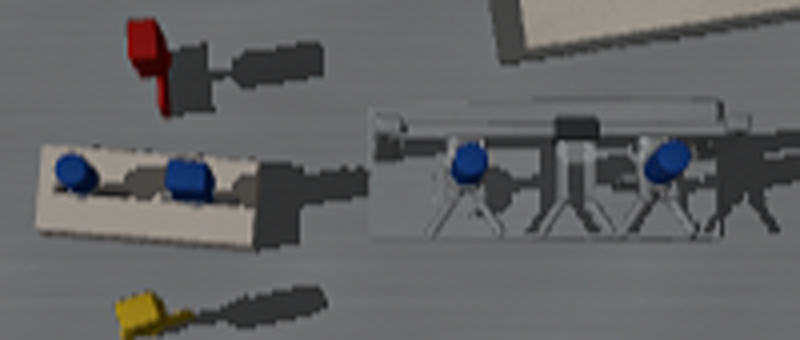

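View pics/c2.png

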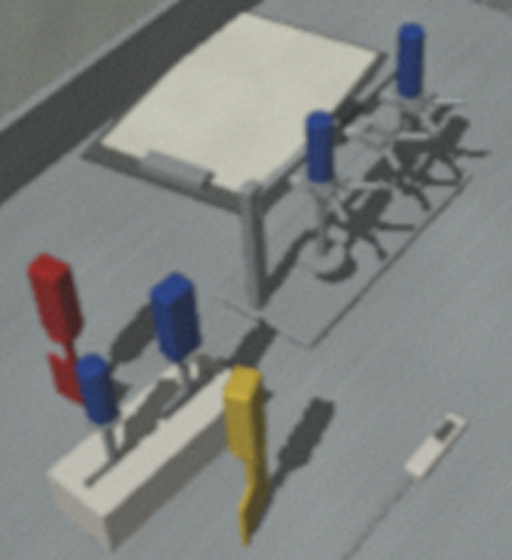

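The choice is confirmed. The flat-sided, taller blue handle at crop (188,180), i.e. top (232,180), is the scraper, and the round one is the squeegee. Next is a zoom on the rack, plus first numbers.

```bash
python3 - <<'E'
from h import *
a=cv2.imread("pics/top0.png");b=cv2.imread("pics/side0.png")
A=cv2.resize(a[152:200,272:382],None,fx=7,fy=7,interpolation=cv2.INTER_LANCZOS4)
B=cv2.resize(b[140:200,262:340],None,fx=4,fy=4,interpolation=cv2.INTER_LANCZOS4)
C=np.zeros((600,800,3),np.uint8); C[:336,:770]=A; C[345:585,:312]=B
B2=cv2.resize(a[165:205,190:256],None,fx=6,fy=6,interpolation=cv2.INTER_LANCZOS4); C[345:585,330:726]=B2
cv2.imwrite("pics/c3.png",C)
f=lambda x,y:(185+x/4-.4,135+y/4-.4)
print("block",[onz("top",*f(*q),55)[:2].round(1) for q in((42,145),(258,162),(253,248),(36,232))])
print("base",[onz("top",*f(*q),10)[:2].round(1) for q in((368,240),(722,240))])
print("scr",two((231.2,179.9),(233.6,214)), two((202.5,177.8),(208.5,240)))
print("nb",two((301.8,175.5),(279.3,163)),two((351.4,174.5),(307.6,136)))
E
```

```text
block [array([604.9, 224.2]), array([590.4,  45. ]), array([518.7,  49. ]), array([532.3, 228.4])]
base [array([530. , -46.4]), array([ 529.5, -346.7])]
scr (array([555.0370427 ,  92.61334014, 203.25193211]), np.float64(2.394242748335269)) (array([564.27340321, 182.08896013, 180.91948078]), np.float64(1.267748458678257))
nb (array([ 564.84136634, -119.5904969 ,  222.75045163]), np.float64(1.5141802303797633)) (array([ 566.67867128, -266.83543919,  226.61139235]), np.float64(0.8152967366940814))
```

View pics/c3.png

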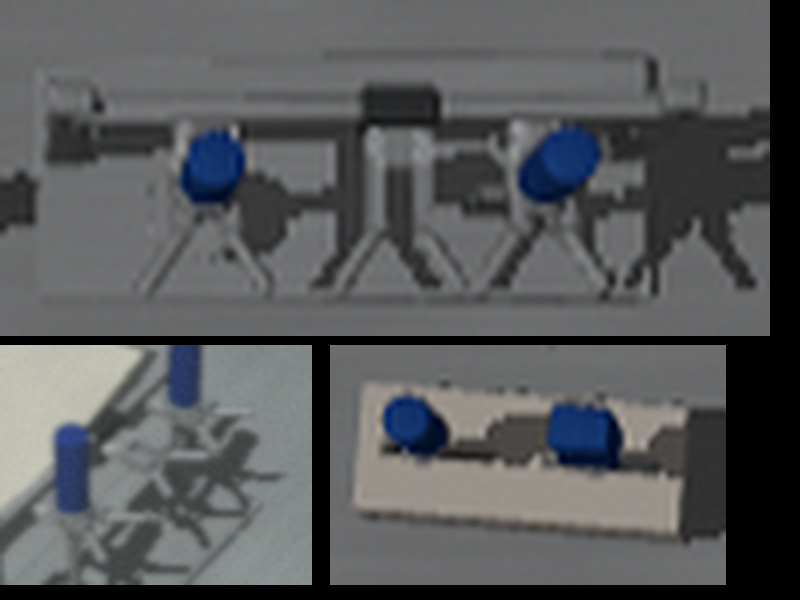

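The zoom shows the middle hook's splayed tips at crop (345,290) and (465,285). The neighbours' tips are at (147/268,290) and (488/608,288). So the middle hook sits about 12 mm towards -y. Converting to positions.

```bash
python3 - <<'E'
from h import *
f=lambda x,y:(272+x/7-.43,152+y/7-.43)
for nm,q in dict(L1=(147,290),L2=(268,290),M1=(345,290),M2=(465,286),R1=(488,287),R2=(608,290),crL=(205,213),crM=(403,222),clip=(400,105)).items(): print(nm,onz("top",*f(*q),148)[:2].round(1))
g=lambda x,y:(190+(x-330)/6-.42,165+(y-345)/6-.42)
for q in((553,408),(606,410),(606,455),(553,452),(579,432)): print(onz("top",*g(*q),200)[:2].round(1))
print("red",onz("top",222,147,180)[:2],"yel",onz("top",220,211,180)[:2])
E
```

```text
L1 [520.1 -95.2]
L2 [ 520.  -149.1]
M1 [ 520.  -183.4]
M2 [ 521.6 -236.9]
R1 [ 521.2 -247.1]
R2 [ 519.7 -300.5]
crL [ 554.6 -121.3]
crM [ 550.4 -209.6]
clip [ 603.1 -208.8]
[569.2 105.7]
[568.2  79. ]
[545.3  78.9]
[546.9 105.6]
[557.   92.5]
red [659.40449777 122.64568204] yel [461.79780947 127.49474165]
```

Call:
step_arm --plan '[{"delta_pos": [24,44,20],"twist": 8},{"delta_pos": [48,88,60],"twist": 16},{"delta_pos": [72,130,70],"twist": 24},{"delta_pos": [96,174,70],"twist": 32},{"delta_pos": [120,217,70],"twist": 40}]' --hand 85

```text
t: 0.6
tool_pos: [287.8, -394.2, 301.1]
tcp_rot: [0.0, 0.881, 0.473, -0.0]
force: [0.9, -0.1, 0.6]
gripper_width: 85.1
```

Call:
step_arm --plan '[{"delta_pos": [24,44,0],"twist": 7},{"delta_pos": [48,88,0],"twist": 14},{"delta_pos": [72,132,0],"twist": 21},{"delta_pos": [96,176,0],"twist": 29},{"delta_pos": [120,220,0],"twist": 29}]'

```text
t: 1.1
tool_pos: [407.1, -174.1, 301.1]
tcp_rot: [0.0, 0.733, 0.68, -0.0]
force: [0.8, -1.0, 1.2]
gripper_width: 84.9
```

Call:
step_arm --plan '[{"delta_pos": [24,44,0],"twist": 0},{"delta_pos": [48,88,0],"twist": 0},{"delta_pos": [72,132,0],"twist": 0},{"delta_pos": [96,176,0],"twist": 0},{"delta_pos": [120,215,0],"twist": 0}]'

```text
t: 1.6
tool_pos: [527.4, 43.2, 300.9]
tcp_rot: [0.0, 0.733, 0.68, -0.0]
force: [0.5, -0.6, 1.1]
gripper_width: 85.2
```

Call:
step_arm --plan '[{"delta_pos": [15,25,0],"twist": 0},{"delta_pos": [29.6,49,0],"twist": 0},{"delta_pos": [29.6,49,-40],"twist": 0},{"delta_pos": [29.6,49,-80],"twist": 0},{"delta_pos": [29.6,49,-80],"twist": 0}]'

```text
t: 2.1
tool_pos: [553.1, 92.0, 215.7]
tcp_rot: [-0.003, 0.733, 0.681, -0.005]
force: [0.0, -0.8, -0.4]
gripper_width: 85.1
```

```bash
python3 - <<'E'
from h import *
a=snap("top","t1.png");b=snap("side","s1.png")
C=np.zeros((500,800,3),np.uint8);C[:,:400]=cv2.resize(a[130:230,190:270],(400,500));C[:,400:]=cv2.resize(b[150:300,160:280],(400,500))
cv2.imwrite("pics/c4.png",C[...,::-1])
E
```

```text
(no output)
```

View pics/c4.png

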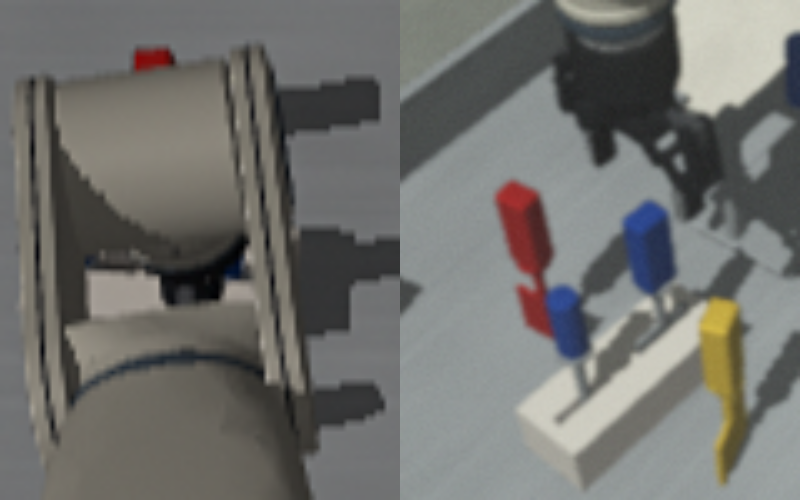

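The open fingers sit above and either side of the scraper handle: handle at (648,240) in the right half, fingers at (600,150) and (700,180). Descending.

Call:
step_arm --plan '[{"delta_pos": [3,0,0],"twist": 0},{"delta_pos": [4,0.3,-15],"twist": 0},{"delta_pos": [4,0.3,-35],"twist": 0},{"delta_pos": [4,0.3,-55],"twist": 0},{"delta_pos": [4,0.3,-65],"twist": 0}]'

```text
t: 2.7
tool_pos: [560.4, 92.2, 154.8]
tcp_rot: [-0.001, 0.733, 0.68, -0.001]
force: [-0.9, -0.3, 0.2]
gripper_width: 85.2
```

Call:
step_arm --plan '[{"delta_pos": [0,0,0],"twist": 0},{"delta_pos": [0,0,0],"twist": 0},{"delta_pos": [0,0,0],"twist": 0},{"delta_pos": [0,0,0],"twist": 0},{"delta_pos": [0,0,0],"twist": 0}]' --hand 32 --newtons 20

```text
t: 3.2
tool_pos: [560.8, 92.2, 155.5]
tcp_rot: [-0.0, 0.733, 0.68, -0.001]
force: [0.5, -0.6, 0.3]
gripper_width: 32.0
```

Call:
step_arm --plan '[{"delta_pos": [-2,0,-3],"twist": 0},{"delta_pos": [-3.6,0,-4],"twist": 0},{"delta_pos": [-3.6,0,-4],"twist": 0}]'

```text
t: 3.5
tool_pos: [556.7, 92.2, 151.2]
tcp_rot: [-0.0, 0.733, 0.68, -0.001]
force: [-0.3, -0.5, 0.6]
gripper_width: 32.1
```

Call:
step_arm --plan '[{"delta_pos": [0,0,0],"twist": 0},{"delta_pos": [0,0,0],"twist": 0},{"delta_pos": [0,0,0],"twist": 0},{"delta_pos": [0,0,0],"twist": 0},{"delta_pos": [0,0,0],"twist": 0}]' --hand 10 --newtons 40

```text
t: 4.0
tool_pos: [557.1, 92.2, 151.4]
tcp_rot: [-0.0, 0.733, 0.68, -0.001]
force: [2.4, -0.1, 0.5]
gripper_width: 23.5
```

Call:
step_arm --plan '[{"delta_pos": [0,0,15],"twist": 0},{"delta_pos": [0,0,40],"twist": 0},{"delta_pos": [0,0,70],"twist": 0},{"delta_pos": [0,0,100],"twist": 0},{"delta_pos": [0,0,110],"twist": 0}]' --newtons 70

```text
t: 4.5
tool_pos: [557.8, 92.4, 264.3]
tcp_rot: [0.001, 0.733, 0.68, 0.001]
force: [0.3, -0.2, -2.3]
gripper_width: 23.2
```

Call:
step_arm --plan '[{"delta_pos": [-15,-40,0],"twist": 2},{"delta_pos": [-35,-90,0],"twist": 4.3},{"delta_pos": [-55,-140,0],"twist": 4.3},{"delta_pos": [-75,-190,0],"twist": 4.3},{"delta_pos": [-90,-235,0],"twist": 4.3}]'

```text
t: 5.0
tool_pos: [468.5, -135.1, 263.4]
tcp_rot: [-0.001, 0.707, 0.707, 0.0]
force: [1.3, 0.4, -1.9]
gripper_width: 23.2
```

Call:
step_arm --plan '[{"delta_pos": [0,-25,0],"twist": 0},{"delta_pos": [0,-45,0],"twist": 0},{"delta_pos": [0,-65,0],"twist": 0},{"delta_pos": [0,-65,0],"twist": 0},{"delta_pos": [0,-65,0],"twist": 0}]'

```text
t: 5.5
tool_pos: [467.7, -199.8, 262.5]
tcp_rot: [-0.002, 0.707, 0.707, -0.0]
force: [0.1, -1.0, -1.3]
gripper_width: 23.4
```

```bash
python3 - <<'E'
from h import *
print(manip.get_obs()["tool_pos"])
a=snap("top","t2.png");b=snap("side","s2.png")
C=np.zeros((520,800,3),np.uint8);C[:,:480]=cv2.resize(b[130:260,240:360],(480,520),interpolation=cv2.INTER_CUBIC);C[:400,480:]=cv2.resize(a[150:250,290:370],(320,400),interpolation=cv2.INTER_CUBIC)
cv2.imwrite("pics/c5.png",C[...,::-1])
for P in((468,-200,121),(468,-170,121),(468,-230,121),(468,-200,226)): print(P,proj("side",P)-[240,130])
E
```

```text
[ 467.65653164 -199.77990197  262.47137112]
(468, -200, 121) [81.54346484 56.66170562]
(468, -170, 121) [76.19606241 62.30616696]
(468, -230, 121) [86.75051772 51.16587899]
(468, -200, 226) [83.74887445 29.77303822]
```

View pics/c5.png

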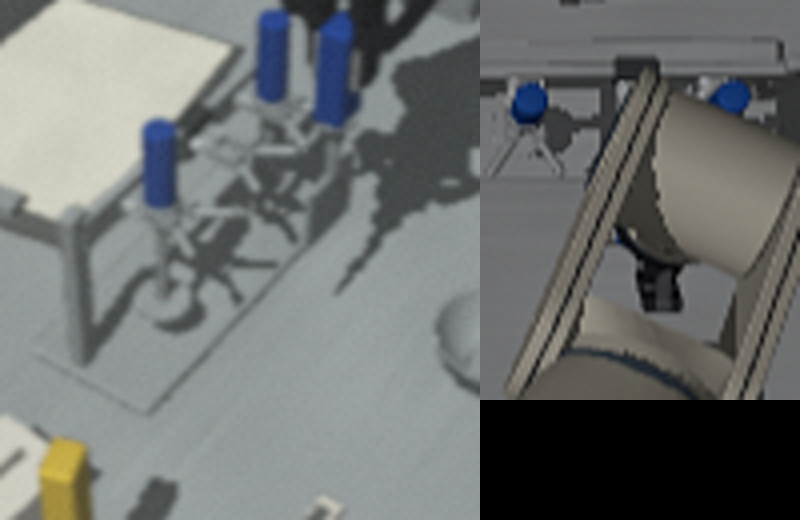

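The scraper hangs straight in the grip: handle foot at crop (333,122), about where calibration predicts. Lining up with the hook at y ≈ -210 and lowering to sliding height.

Call:
step_arm --plan '[{"delta_pos": [0,-5,-10],"twist": 0},{"delta_pos": [0,-10,-25],"twist": 0},{"delta_pos": [0,-10,-45],"twist": 0},{"delta_pos": [0,-10,-64],"twist": 0},{"delta_pos": [0,-10,-64],"twist": 0}]'

```text
t: 6.1
tool_pos: [466.1, -207.9, 195.9]
tcp_rot: [-0.004, 0.706, 0.708, -0.001]
force: [0.1, 0.5, -2.3]
gripper_width: 23.5
```

Call:
step_arm --plan '[{"delta_pos": [10,0,0],"twist": 0},{"delta_pos": [20,0,0],"twist": 0},{"delta_pos": [30,0,0],"twist": 0},{"delta_pos": [38,0,0],"twist": 0},{"delta_pos": [38,0,0],"twist": 0}]'

```text
t: 6.6
tool_pos: [505.9, -208.1, 196.5]
tcp_rot: [-0.003, 0.706, 0.708, -0.001]
force: [0.5, -0.2, -1.3]
gripper_width: 23.2
```

Call:
step_arm --plan '[{"delta_pos": [4,-1.5,1.5],"twist": 0},{"delta_pos": [8,-1.5,1.5],"twist": 0},{"delta_pos": [12,-1.5,1.5],"twist": 0},{"delta_pos": [16,-1.5,1.5],"twist": 0},{"delta_pos": [18,-1.5,1.5],"twist": 0}]'

```text
t: 7.1
tool_pos: [524.2, -209.6, 198.0]
tcp_rot: [-0.003, 0.706, 0.708, -0.001]
force: [0.8, -0.0, -1.5]
gripper_width: 23.2
```

Call:
step_arm --plan '[{"delta_pos": [2,0,0],"twist": 0},{"delta_pos": [4,0,0],"twist": 0},{"delta_pos": [6,0,0],"twist": 0},{"delta_pos": [8,0,0],"twist": 0}]'

```text
t: 7.5
tool_pos: [532.3, -209.6, 197.9]
tcp_rot: [-0.003, 0.706, 0.708, -0.001]
force: [-0.2, 0.6, -1.5]
gripper_width: 22.8
```

Call:
step_arm --plan '[{"delta_pos": [1.5,0,0],"twist": 0},{"delta_pos": [3,0,0],"twist": 0},{"delta_pos": [4,0,0],"twist": 0},{"delta_pos": [5,0,0],"twist": 0}]'

```text
t: 7.9
tool_pos: [537.4, -209.6, 197.9]
tcp_rot: [-0.003, 0.706, 0.708, -0.001]
force: [-0.5, 0.4, -2.5]
gripper_width: 23.4
```

Call:
step_arm --plan '[{"delta_pos": [1,0,0],"twist": 0},{"delta_pos": [2,0,0],"twist": 0},{"delta_pos": [3,0,0],"twist": 0}]'

```text
t: 8.2
tool_pos: [540.5, -209.6, 197.9]
tcp_rot: [-0.003, 0.706, 0.708, -0.001]
force: [-0.6, -0.3, -1.2]
gripper_width: 23.2
```

Call:
step_arm --plan '[{"delta_pos": [1,0,0],"twist": 0},{"delta_pos": [2,0,0],"twist": 0},{"delta_pos": [3,0,0],"twist": 0}]'

```text
t: 8.5
tool_pos: [543.5, -209.6, 197.9]
tcp_rot: [-0.003, 0.706, 0.708, -0.001]
force: [-0.3, 0.7, -2.3]
gripper_width: 23.2
```

Call:
step_arm --plan '[{"delta_pos": [1,0,0],"twist": 0},{"delta_pos": [2,0,0],"twist": 0},{"delta_pos": [3,0,0],"twist": 0}]'

```text
t: 8.8
tool_pos: [546.6, -209.5, 197.9]
tcp_rot: [-0.003, 0.706, 0.708, -0.001]
force: [-0.3, 0.7, -1.3]
gripper_width: 23.0
```

Call:
step_arm --plan '[{"delta_pos": [1,0,0],"twist": 0},{"delta_pos": [2,0,0],"twist": 0},{"delta_pos": [3,0,0],"twist": 0}]'

```text
t: 9.1
tool_pos: [549.7, -209.6, 197.9]
tcp_rot: [-0.003, 0.706, 0.708, -0.001]
force: [0.5, -0.7, -2.0]
gripper_width: 23.1
```

Call:
step_arm --plan '[{"delta_pos": [1,0,0],"twist": 0},{"delta_pos": [2,0,0],"twist": 0},{"delta_pos": [3,0,0],"twist": 0}]'

```text
t: 9.4
tool_pos: [552.8, -209.6, 197.9]
tcp_rot: [-0.003, 0.706, 0.708, -0.001]
force: [0.3, -0.1, -1.8]
gripper_width: 23.2
```

Call:
step_arm --plan '[{"delta_pos": [1,0,0],"twist": 0},{"delta_pos": [2,0,0],"twist": 0},{"delta_pos": [3,0,0],"twist": 0},{"delta_pos": [4,0,0],"twist": 0}]'

```text
t: 9.8
tool_pos: [556.9, -209.6, 197.9]
tcp_rot: [-0.003, 0.706, 0.708, -0.001]
force: [-0.9, 0.8, -1.5]
gripper_width: 23.2
```

Call:
step_arm --plan '[{"delta_pos": [1,0,0],"twist": 0},{"delta_pos": [2,0,0],"twist": 0},{"delta_pos": [3,0,0],"twist": 0}]'

```text
t: 10.1
tool_pos: [560.0, -209.6, 197.9]
tcp_rot: [-0.003, 0.706, 0.708, -0.001]
force: [-0.3, -0.4, -1.0]
gripper_width: 23.5
```

Call:
step_arm --plan '[{"delta_pos": [1,0,0],"twist": 0},{"delta_pos": [2,0,0],"twist": 0}]'

```text
t: 10.3
tool_pos: [562.0, -209.6, 197.9]
tcp_rot: [-0.003, 0.706, 0.708, -0.001]
force: [-0.8, -0.0, -1.9]
gripper_width: 23.2
```

Call:
step_arm --plan '[{"delta_pos": [1,0,0],"twist": 0},{"delta_pos": [2,0,0],"twist": 0}]'

```text
t: 10.5
tool_pos: [564.1, -209.6, 197.9]
tcp_rot: [-0.003, 0.706, 0.708, -0.001]
force: [0.2, -0.0, -1.8]
gripper_width: 23.3
```

Continuing in 1 mm steps to feel for the web.

Call:
step_arm --plan '[{"delta_pos": [1,0,0],"twist": 0},{"delta_pos": [1,0,0],"twist": 0}]'

```text
t: 10.7
tool_pos: [565.3, -209.6, 197.9]
tcp_rot: [-0.003, 0.706, 0.708, -0.001]
force: [-1.0, 0.6, -1.7]
gripper_width: 23.6
```

Call:
step_arm --plan '[{"delta_pos": [1,0,0],"twist": 0},{"delta_pos": [1,0,0],"twist": 0}]'

```text
t: 10.9
tool_pos: [566.4, -209.6, 197.9]
tcp_rot: [-0.003, 0.706, 0.708, -0.001]
force: [-0.6, -0.1, -2.5]
gripper_width: 23.3
```

Call:
step_arm --plan '[{"delta_pos": [1,0,0],"twist": 0},{"delta_pos": [1,0,0],"twist": 0}]'

```text
t: 11.1
tool_pos: [567.5, -209.6, 197.9]
tcp_rot: [-0.003, 0.706, 0.708, -0.001]
force: [-0.0, -0.0, -1.7]
gripper_width: 23.2
```

Call:
step_arm --plan '[{"delta_pos": [1,0,0],"twist": 0},{"delta_pos": [1,0,0],"twist": 0}]'

```text
t: 11.3
tool_pos: [568.7, -209.6, 198.0]
tcp_rot: [-0.003, 0.706, 0.708, -0.001]
force: [-0.7, -0.5, -1.4]
gripper_width: 23.3
```

Call:
step_arm --plan '[{"delta_pos": [1,0,0],"twist": 0},{"delta_pos": [1,0,0],"twist": 0}]'

```text
t: 11.5
tool_pos: [569.7, -209.6, 197.9]
tcp_rot: [-0.003, 0.706, 0.708, -0.001]
force: [0.5, 0.4, -1.3]
gripper_width: 23.1
```

Call:
step_arm --plan '[{"delta_pos": [1,0,0],"twist": 0},{"delta_pos": [1,0,0],"twist": 0}]'

```text
t: 11.7
tool_pos: [570.0, -209.6, 197.8]
tcp_rot: [-0.004, 0.706, 0.708, -0.001]
force: [-3.1, 0.1, 0.0]
gripper_width: 22.9
```

Web found at x ≈ 570 (-3 N). Backing off 1 mm and lowering gently.

Call:
step_arm --plan '[{"delta_pos": [-1,0,0],"twist": 0},{"delta_pos": [-1,0,-2],"twist": 0},{"delta_pos": [-1,0,-4],"twist": 0},{"delta_pos": [-1,0,-4],"twist": 0}]'

```text
t: 12.1
tool_pos: [569.0, -209.5, 193.4]
tcp_rot: [-0.004, 0.706, 0.708, -0.001]
force: [-0.4, -0.1, -2.3]
gripper_width: 23.3
```

Call:
step_arm --plan '[{"delta_pos": [0,0,-1],"twist": 0},{"delta_pos": [0,0,-2],"twist": 0},{"delta_pos": [0,0,-2],"twist": 0}]'

```text
t: 12.4
tool_pos: [569.0, -209.4, 191.2]
tcp_rot: [-0.004, 0.706, 0.708, -0.001]
force: [0.0, 0.1, -1.3]
gripper_width: 22.9
```

Call:
step_arm --plan '[{"delta_pos": [0,0,-1],"twist": 0},{"delta_pos": [0,0,-1.5],"twist": 0}]'

```text
t: 12.6
tool_pos: [568.9, -209.4, 189.6]
tcp_rot: [-0.004, 0.706, 0.708, -0.001]
force: [-0.1, -0.3, -1.1]
gripper_width: 23.4
```

Call:
step_arm --plan '[{"delta_pos": [0,0,-1],"twist": 0},{"delta_pos": [0,0,-1],"twist": 0}]'

```text
t: 12.8
tool_pos: [568.8, -209.4, 188.4]
tcp_rot: [-0.004, 0.706, 0.708, -0.001]
force: [0.2, 0.1, -0.8]
gripper_width: 23.1
```

Call:
step_arm --plan '[{"delta_pos": [0,0,-0.8],"twist": 0},{"delta_pos": [0,0,-0.8],"twist": 0}]'

```text
t: 13.0
tool_pos: [568.8, -209.4, 187.5]
tcp_rot: [-0.004, 0.706, 0.708, -0.001]
force: [-0.3, -0.1, -1.9]
gripper_width: 23.2
```

Call:
step_arm --plan '[{"delta_pos": [0,0,-0.8],"twist": 0},{"delta_pos": [0,0,-0.8],"twist": 0}]'

```text
t: 13.2
tool_pos: [568.7, -209.4, 186.6]
tcp_rot: [-0.004, 0.706, 0.708, -0.001]
force: [-0.6, 0.6, -1.6]
gripper_width: 23.3
```

Call:
step_arm --plan '[{"delta_pos": [0,0,-0.6],"twist": 0},{"delta_pos": [0,0,-0.6],"twist": 0}]'

```text
t: 13.4
tool_pos: [568.8, -209.3, 186.4]
tcp_rot: [-0.004, 0.706, 0.708, -0.001]
force: [-0.8, 1.8, 2.5]
gripper_width: 23.3
```

Contact came at z 186.4, exactly the height for a collar sitting on the prongs behind the lips. Opening the fingers.

Call:
step_arm --plan '[{"delta_pos": [0,0,0],"twist": 0},{"delta_pos": [0,0,0],"twist": 0},{"delta_pos": [0,0,0],"twist": 0},{"delta_pos": [0,0,0],"twist": 0}]' --hand 40

```text
t: 13.8
tool_pos: [568.8, -209.4, 186.4]
tcp_rot: [-0.004, 0.706, 0.708, -0.001]
force: [-0.2, -0.2, -0.1]
gripper_width: 40.2
```

```bash
python3 - <<'E'
from h import *
o=manip.get_obs(); print(o["tool_pos"],o["force"],o["gripper_width"])
b=snap("side","s3.png")
cv2.imwrite("pics/c6.png",cv2.resize(b[110:240,240:360],(720,600)[:1]+(600,),interpolation=cv2.INTER_CUBIC)[...,::-1])
E
```

```text
[ 568.81397104 -209.39229813  186.39159293] [-0.24678883 -0.19757401 -0.06812739] 40.18315363999812
```

View pics/c6.png

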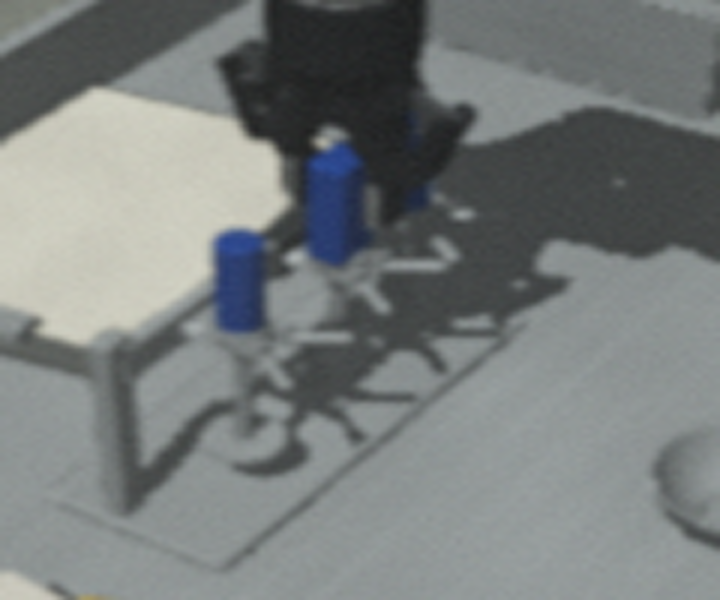

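Released: the scraper (340,205) hangs upright in the middle hook with its collar on the prongs at (335,268). The gripper clears it, so I'm lifting away.

Call:
step_arm --plan '[{"delta_pos": [0,0,8],"twist": 0},{"delta_pos": [0,0,25],"twist": 0},{"delta_pos": [0,0,50],"twist": 0},{"delta_pos": [0,0,90],"twist": 0},{"delta_pos": [0,0,120],"twist": 0}]'

```text
t: 14.35
tool_pos: [569.2, -209.5, 309.1]
tcp_rot: [-0.003, 0.706, 0.708, -0.001]
force: [1.0, 0.4, -0.1]
gripper_width: 40.1
```

Call:
step_arm --plan '[{"delta_pos": [-40,-20,10],"twist": 0},{"delta_pos": [-80,-50,10],"twist": 0},{"delta_pos": [-120,-90,10],"twist": 0},{"delta_pos": [-150,-130,10],"twist": 0},{"delta_pos": [-170,-170,10],"twist": 0}]'

```text
t: 14.85
tool_pos: [397.9, -379.2, 320.2]
tcp_rot: [-0.003, 0.706, 0.708, -0.001]
force: [1.3, -0.2, -0.2]
gripper_width: 40.0
```

Call:
step_arm --plan '[{"delta_pos": [-30,-40,0],"twist": 0},{"delta_pos": [-50,-80,0],"twist": 0},{"delta_pos": [-70,-120,0],"twist": 0},{"delta_pos": [-90,-160,0],"twist": 0},{"delta_pos": [-90,-160,0],"twist": 0}]'

```text
t: 15.35
tool_pos: [305.2, -543.5, 320.7]
tcp_rot: [-0.002, 0.707, 0.707, -0.002]
force: [1.0, -0.4, -0.3]
gripper_width: 40.4
```

```bash
python3 - <<'E'
from h import *
a=snap("top","t4.png");b=snap("side","s4.png")
C=np.zeros((600,800,3),np.uint8);C[:300,:770]=cv2.resize(a[155:200,270:380],(770,300),interpolation=cv2.INTER_CUBIC);C[300:,:450]=cv2.resize(b[130:230,250:325],(450,300),interpolation=cv2.INTER_CUBIC)
cv2.imwrite("pics/c7.png",C[...,::-1])
for n,im in(("top",a),("side",b)):
    h=cv2.cvtColor(im,cv2.COLOR_RGB2HSV); m=cv2.inRange(h,(105,120,40),(130,255,255))
    k,l,s,c=cv2.connectedComponentsWithStats(m)
    for i in range(1,k):
        if 20<s[i,4]<600: print(n,s[i],c[i].round(1))
print(onz("top",280,0,235))
E
```

```text
top [155  90  18  18 242] [163.4  98.3]
top [298 171   9  10  71] [301.9 175.5]
top [324 170  14  11 128] [330.5 175.1]
top [347 170  11  11  89] [351.7 175. ]
top [199 174  10   9  59] [202.8 177.8]
side [305 133   7  22 127] [307.7 142.7]
side [291 141  11  26 169] [295.3 153. ]
side [276 161   8  21 126] [279.4 170.5]
side [204 236  11  21 143] [209.  245.5]
side [ 93 245  22  16 261] [103.4 252.2]
[1099.6419859   -56.40164436  235.        ]
```

View pics/c7.png

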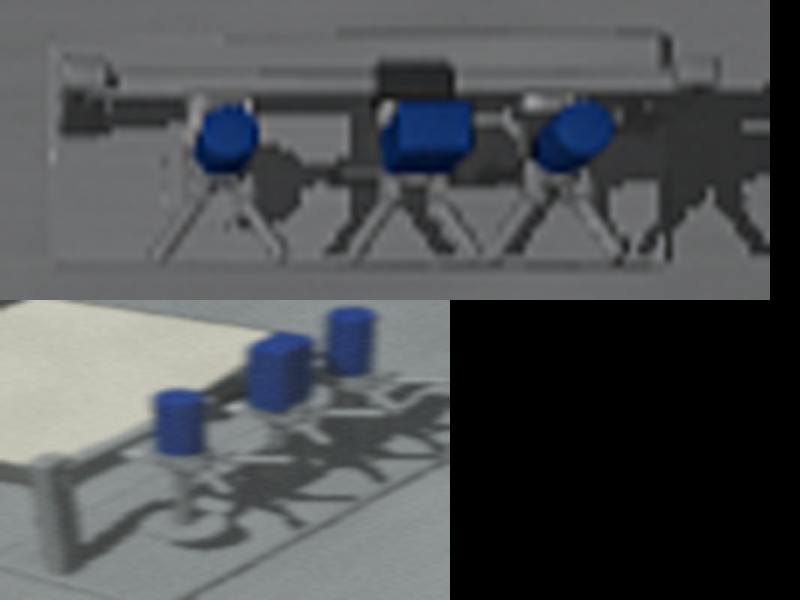

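The scraper hangs upright in the middle hook, handle top at (435,125), square to the rail. The neighbours' blobs moved less than 0.5 px. Handing in.

```bash
python3 -c "
from bench import manip
print(manip.hand_in())"
```

```text
the job is handed in; nothing more can be done
None
```

The scraper is hanging on the middle hook, released, and the job was handed in at about 15.5 s; no verdict was reported.

- **Pick-up:** I lifted the blue flat-handled scraper straight up out of the block.
- **Finding the hook:** The pictures put the real hook about 12 mm to -y of its nominal place. I slid the neck in at y ≈ -209.5 without touching the sides and felt the web at x ≈ 570.
- **Hanging:** I backed off 1 mm, lowered until the collar touched at the expected height (TCP z = 186.4 mm), then opened the fingers and withdrew. Readings at rest after each move on the rack peaked at about 4 N, against the 20 N limit.

**Last checks:** The final pictures show the scraper upright and square to the rail by eye. The hanging neighbours and the squeegee moved less than 0.5 px. I did not measure the probe, beaker, spray or bowl, but the arm's path stayed clear of them. None of the checks failed or disagreed.

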